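# Push the sample rack up to the barcode reader's fence

### The job

Push the rack of purple-capped blood tubes along the bench until its long side sits flush against the aluminium fence, right in the middle in front of the barcode reader, with the whole rack between the two yellow lines. Only push it from outside with the fingers: do not grip or straddle it, lift it or tip it, and leave the yellow-capped rack, the jar and everything else on the bench where they are. Finish with the hand clear of it.

Things in the scene. Friction and masses are not known exactly. Their poses are not given: they have to be found in the camera images.
- rack: Loose white rack, 64 (its x) x 110 mm (its y), 45 high, flat upright sides; ten fixed tubes with purple caps reach 70 mm above the bench; one rigid piece, about 0.4 kg. Origin: centre of its underside, z up. Starts left or right of the yellow lines, 60 to 105 mm short of the fence, up to 15 degrees askew, its long +x side towards the fence.
- fence: Fixed aluminium fence, 480 mm long (its y), 30 high. Origin: bench level, middle of the front face; +x points through it away from the robot: face at x = 0, flush rack centre at x = -32 mm. Behind its middle a grey reader, 110 wide, 54 high, x = 36 to 121. Two flat yellow lines on the bench, inner edges at y = -65 and +65, run 75 mm from the face towards the robot.
- other_rack: Another rack of the same shape and size but with yellow caps, on the other side of the yellow lines, also short of the fence and up to 15 degrees askew. Leave alone. Origin at the centre of its underside.
- jar: Small loose specimen jar with orange lid, 48 mm across, 58 mm high, on the bench about 185 to 205 mm in front of the fence's middle. Leave alone. Origin at the centre of its underside.
- slide_box: Loose green slide box, 90 x 110 mm, 34 mm high, at the left. Leave alone. Origin at the centre of its underside.
- tip_box: Loose blue pipette-tip box with clear lid, 85 x 120 mm, 57 mm high, at the right. Leave alone. Origin at the centre of its underside.
- timer: Loose white timer lying flat, 70 x 70 mm, 25 mm high, at the right. Leave alone. Origin at the centre of its underside.
- cup: Loose clear open cup, 64 mm across, 70 mm high, at the left. Leave alone. Origin at the centre of its underside.
There are look-alikes about, which are no part of the job. What is shaped like the rack but red is not meant.

How it is judged:
By the outcome, as a careful person would: the job done as asked, in the order asked, and still so for the second after the job is handed in, with the robot touching nothing.
It also fails if it takes over 54 s, if anything falls off the work surface, if the arm or the gripper's body presses on something with over 40 N, if the wrist force passes 120 N, or if a joint passes its speed limit or range.

### The arm

A 6-joint arm with a two-finger parallel gripper is mounted at the origin on the work surface. World frame = base frame: x ahead of the robot, y to its left, z up, the work surface at z = 0. Lengths are in m, angles in rad, forces in N, time in s.
With the tool pointing down it reaches from about 0.35 to 0.775 m from the base axis. Payload 7.3 kg.
Tool frame: the origin (TCP) lies on the centre line of the jaws, within the pads' length; the fingertips stand 14 mm ahead of it and the grasp point (between the pads) lies 5 mm behind it; z points along the fingers, y is the direction in which the jaws open and shut (so a half turn about z gives the same grasp; the last joint's range is limited). The gripper opens to 92 mm and grips with 3 to 60 N. Pads are 19 mm wide; open, the fingers measure 130 mm over their backs; the gripper's body (75 mm by 190 mm) begins 47 mm behind the grasp point.
Start: joints at [1.084, 0.342, 1.524, -0, 1.275, -0.146], TCP at [0.175, 0.495, 0.217] pointing down, gripper open.
Joint ranges: [-2.53, 2.53], [-0.77, 2.02], [0.04, 2.7], [-1, 4.14], [0.28, 2.66], [-3.11, 3.11]. Speed limits (rad/s): [2.57, 2.57, 3.14, 3.14, 3.14, 3.14].

### API

Orientations are given as [roll, pitch, yaw] about the fixed x, y, z axes, in that order (R = Rz(yaw) Ry(pitch) Rx(roll)).
In Python, from cell import telemetry, cams, robot gives the robot as it stands.
- The arm moves only by the tool servo_tool, never from a script. Its argument "targets" is text: rows parted by semicolons, each of 4 numbers parted by spaces: the shift along the tool's x, y, z in mm, then the turn about the tool's z in rad. In form: x y z yaw; .... A call has 1 to 20 rows; each row shifts and turns the pose as measured when the row begins, along the tool's axes as they then stand; what a row does not reach is not made up. A row lasts 1/8 s, in which the tool goes at most 62.5 mm and 10.7 degrees, less where a joint would pass 70% of its speed; a pose out of reach is approached as far as the arm can. A call with a gripper value outside its range is refused whole. "hand" is the opening, from 0 (shut) to 1 (fully open), set as the call begins (left out, the last holds). The fingers move at their own pace and stop on an object; "squeeze" is the grip in N (left out, the last holds). Time passes only in rows, so rows that do not move let the fingers close. It gives the time, the measured TCP pose, the force and the opening at its end, in the units of the state.
- telemetry.observe(): the state, without advancing time (a new reading comes with each control period).
- cams.read_camera(name): name is "side" or "top"; returns a dict with "color" (384x512x3 uint8, red, green, blue), "K" (3x3 intrinsics, pixels), "k1" (the pictures are not rectified: a ray, as slopes to the right and down, at radius r is drawn at 1 + k1 r^2 times it, then the intrinsics apply), "R" (3x3) and "t" (3): a world point X has camera coordinates R X + t. Camera axes: x right, y down, z forward; pixel columns grow to the right and rows downward; lengths in m; the calibration is good to about 2 mm. A picture is of the moment at which its call begins. There is no depth.
- robot.hand_in(): hands the job in, once; it reports no verdict.
Trained networks look in a picture, given as the dict that the camera call returned (one of the last four; its "shot" number tells which), for a name from the list of things; names that differ only in an ending like _2 or _b are one class to them, and where a whole thing is asked for, a point or a joint stands for the part that bears it (a point fixed in the world has none). Each returns a list of dicts, best first, with "score" (0 to 1); they miss things now and then, are a little off and sometimes report something else, mostly with a low value. They report only what shows in the picture. A call takes as long as a camera call. They do not tell look-alikes from the thing itself.
- cams.cut_out(picture, query): "region" (384x512 bool, what is visible of it) and "extent" ([centre column, centre row, width, height] in pixels, round what is visible of it).
The state is a dict: "time": time; "qpos": joint angles; "qvel": joint speeds; "joint_efforts": joint torques, N m; "tool_pos": TCP position; "tool_rot": TCP orientation; "contact_force": force on the tool from outside, world axes, zero at the start; "torque": the same for the moment, N m; "opening": finger opening in m.
Only numpy, scipy, OpenCV 4.12 (cv2) and the standard library are available. Lean on these libraries where they do the work, as an engineer would, in place of code of your own. Each camera call takes 0.05 s, during which the arm holds its last target.

## Working session

There is one attempt and no reset: what is moved stays moved. The work goes in short steps, Python scripts to look and compute and a tool call to move; the robot and the scene stay as the last step left them, time stands still between calls to the robot, and variables do not carry over. Pictures are saved under pics/ and viewed, and the job is handed in when it is done.

Besides the shell and the picture viewer there is one more tool, called after ">>>" by a JSON object that holds its "op" and its "data", one argument or row to a line. servo_tool: Moves the arm, as the interface text tells. Its arguments: {"type":"object","properties":{"targets":{"type":"string"},"hand":{"type":"number"},"squeeze":{"type":"number"}},"required":["targets"]}

```bash
mkdir -p pics; cat > h.py <<'E'
import numpy as np, cv2, pickle
from cell import telemetry, cams, robot
def shot(name,save):
    p=cams.read_camera(name); cv2.imwrite('pics/'+save,cv2.cvtColor(p['color'],cv2.COLOR_RGB2BGR)); 
    pickle.dump(p,open('pics/'+save+'.pkl','wb')); return p
def proj(p,X):
    X=np.atleast_2d(X); c=X@np.array(p['R']).T+np.array(p['t']); s=c[:,:2]/c[:,2:]; r2=(s**2).sum(1,keepdims=True)
    s=s*(1+p['k1']*r2); K=np.array(p['K']); return np.c_[s[:,0]*K[0,0]+K[0,2],s[:,1]*K[1,1]+K[1,2]]
def unproj(p,uv,z):
    uv=np.atleast_2d(np.array(uv,float)); K=np.array(p['K']); d=np.c_[(uv[:,0]-K[0,2])/K[0,0],(uv[:,1]-K[1,2])/K[1,1]]; s=d.copy()
    for _ in range(20): s=d/(1+p['k1']*(s**2).sum(1,keepdims=True))
    R=np.array(p['R']); C=-R.T@np.array(p['t']); w=np.c_[s,np.ones(len(s))]@R
    return C+w*((z-C[2])/w[:,2])[:,None]
E
python3 - <<'E'
from h import *
print(telemetry.observe())
for n in ['top','side']:
    p=shot(n,n+'0.png'); print(n,p['K'],p['k1'],-np.array(p['R']).T@p['t'])
    for q in ['rack','fence','other_rack','jar','cup','slide_box','tip_box','timer']:
        for d in cams.cut_out(p,q): print(q,round(d['score'],2),np.round(d['extent']), unproj(p,[d['extent'][:2]],0.045).round(3))
E
```

```text
{'time': 0.0, 'qpos': array([ 1.08404053e+00,  3.42721337e-01,  1.52499662e+00, -3.47244705e-06,
        1.27539894e+00, -1.46009724e-01]), 'qvel': array([ 0.00129879,  0.00089723, -0.00018584,  0.00078989, -0.00152637,
       -0.00018046]), 'joint_efforts': array([ 8.71402572e-04, -4.31242096e+01, -2.44218671e+01,  7.17372377e-02,
        5.61437861e-02, -1.24230228e-04]), 'tool_pos': array([0.17523931, 0.4944514 , 0.21595281]), 'tool_rot': array([-3.14008414e+00, -2.18479572e-04,  2.80084743e+00]), 'contact_force': array([-0.60580729, -0.10582611, -0.54044879]), 'torque': array([-0.02445647, -0.00293843,  0.05374979]), 'opening': 0.09177507097612318}
top [[348.3667008    0.         253.01077038]
 [  0.         348.3667008  195.35485212]
 [  0.           0.           1.        ]] 0.014551073394325802 [0.43184306 0.00594513 1.13737777]
rack 0.87 [305. 190.  39.  25.] [[ 0.551 -0.161  0.045]]
rack 0.78 [304. 247.  34.  36.] [[ 0.372 -0.154  0.045]]
rack 0.57 [358. 195.  27.  37.] [[ 0.534 -0.326  0.045]]
fence 0.65 [254. 152. 150.  64.] [[0.674 0.    0.045]]
other_rack 0.61 [102. 189.
[... 610 characters left out ...]
0.136  0.045]]
rack 0.91 [258. 132.  27.  21.] [[ 0.525 -0.305  0.045]]
rack 0.7 [244. 164.  19.  34.] [[ 0.557 -0.131  0.045]]
fence 0.61 [199. 203.  55. 106.] [[0.68  0.069 0.045]]
other_rack 0.83 [247. 236.  28.  40.] [[0.507 0.186 0.045]]
jar 0.74 [266. 195.  13.  16.] [[0.462 0.009 0.045]]
cup 0.6 [215. 323.  23.  30.] [[0.556 0.486 0.045]]
slide_box 0.66 [274. 325.  30.  42.] [[0.396 0.472 0.045]]
slide_box 0.46 [246. 112.  20.  17.] [[ 0.585 -0.419  0.045]]
tip_box 0.67 [295. 113.  22.  29.] [[ 0.392 -0.438  0.045]]
tip_box 0.6 [246. 112.  20.  18.] [[ 0.584 -0.419  0.045]]
timer 0.68 [247. 236.  29.  38.] [[0.505 0.185 0.045]]
timer 0.47 [246. 112.  20.  20.] [[ 0.586 -0.421  0.045]]
```

```bash
python3 - <<'E'
import cv2
a=cv2.imread('pics/top0.png'); cv2.imwrite('pics/top0c.png',cv2.resize(a[110:280,150:400],None,fx=3.2,fy=3.2,interpolation=cv2.INTER_CUBIC))
a=cv2.imread('pics/side0.png'); cv2.imwrite('pics/side0c.png',cv2.resize(a[90:270,170:320],None,fx=3.3,fy=3.3,interpolation=cv2.INTER_CUBIC))
E
```

```text
(no output)
```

View pics/top0c.png

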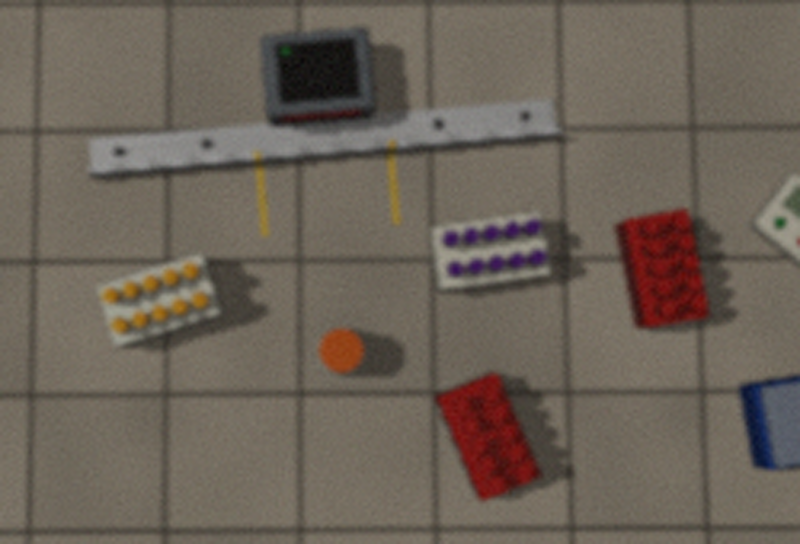

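View pics/side0c.png

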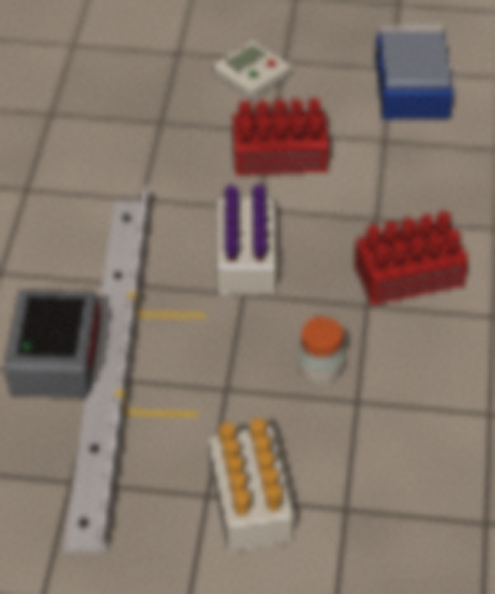

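View pics/top0.png

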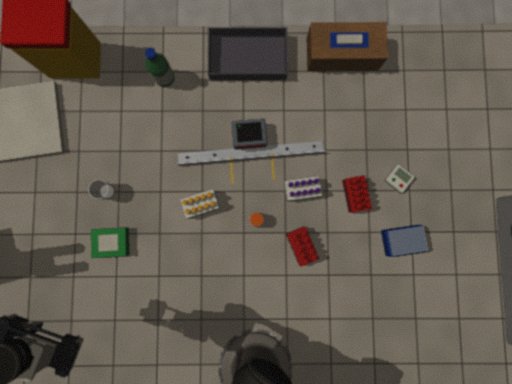

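```bash
cat > fit.py <<'E'
from h import *
from scipy.optimize import minimize
def T(x,y,th,P):
    c,s=np.cos(th),np.sin(th); P=np.asarray(P,float); return np.c_[x+c*P[:,0]-s*P[:,1],y+s*P[:,0]+c*P[:,1],P[:,2]]
def box(x0,x1,y0,y1,h,z0=0): return [[a,b,c] for a in(x0,x1) for b in (y0,y1) for c in (z0,h)]
def hull(p,X,S=8,shape=(384,512),win=None):
    q=proj(p,X); u0,v0,u1,v1=win
    q=(q+0.5-[u0,v0])*S; m=np.zeros(((v1-v0)*S,(u1-u0)*S),np.uint8)
    cv2.fillConvexPoly(m,cv2.convexHull(np.round(q*16).astype(np.int32)),255,shift=4)
    return cv2.resize(m,(u1-u0,v1-v0),interpolation=cv2.INTER_AREA)/255.
E
python3 - <<'E'
from fit import *
ps={n:pickle.load(open(f'pics/{n}0.png.pkl','rb')) for n in('top','side')}
W={'top':(165,135,340,172),'side':(180,140,222,265)}
for n,p in ps.items():
    u0,v0,u1,v1=W[n]; c=p['color'][v0:v1,u0:u1]; 
    cv2.imwrite(f'pics/f_{n}.png',cv2.resize(c[:,:,::-1],None,fx=4.5,fy=4.5,interpolation=cv2.INTER_NEAREST))
    for uv in [(200,157),(215,165),(225,225),(190,250),(200,200)]: print(n,uv,p['color'][uv[1],uv[0]])
    h=cv2.cvtColor(p['color'],cv2.COLOR_RGB2HSV)
    m=((h[...,0]>15)&(h[...,0]<35)&(h[...,1]>110)).astype(np.uint8)
    k,l,s,ce=cv2.connectedComponentsWithStats(m)
    for i in range(1,k):
        if s[i,4]>5: print('yellow',s[i],ce[i],unproj(p,[ce[i]],0).round(3))
    m=((h[...,0]>125)&(h[...,0]<160)&(h[...,1]>90)).astype(np.uint8)
    k,l,s,ce=cv2.connectedComponentsWithStats(m)
    for i in range(1,k):
        if s[i,4]>2: print('purple',s[i],ce[i],unproj(p,[ce[i]],0.068).round(3))
E
```

```text
top (200, 157) [140 141 138]
top (215, 165) [116 108  95]
top (225, 225) [116 110  94]
top (190, 250) [120 113 101]
top (200, 200) [93 87 78]
yellow [  12    8   89   71 2787] [68.30714029 54.60315752] [[1.02  0.625 0.   ]]
yellow [313  29   4   5   8] [314.25   31.125] [[ 1.101 -0.209  0.   ]]
yellow [318  32   4   4   9] [319.55555556  33.33333333] [[ 1.093 -0.227  0.   ]]
yellow [316  37   5   5   7] [317.71428571  39.        ] [[ 1.073 -0.22   0.   ]]
yellow [308  42   3   6   7] [309.42857143  44.85714286] [[ 1.052 -0.192  0.   ]]
yellow [309  56  12  15  41] [313.70731707  63.51219512] [[ 0.986 -0.205  0.   ]]
yellow [350  56   4   6   8] [351.625  58.5  ] [[ 1.003 -0.334  0.   ]]
yellow [321  59   4   5   9] [322.44444444  61.22222222] [[ 0.994 -0.235  0.   ]]
yellow [326  59   7  12  25] [329.24  65.04] [[ 0.981 -0.258  0.   ]]
yellow [330  59   6   2   7] [332.85714286  59.28571429] [[ 1.001 -0.27   0.   ]]
yellow [366  58  11   6  17] [370.29411765  60.11764706] [[ 0.997 -0.397  0.   ]]
yellow [378  61   6   4   8] [380.625  62.25 ] [[ 0.989 -0.432  0.   ]]
yellow [339  63 
[... 1714 characters left out ...]
2 184  20   2  22] [220.68181818 184.90909091] [[ 0.631 -0.059  0.   ]]
yellow [208 214  22   2  36] [216.94444444 214.61111111] [[0.622 0.076 0.   ]]
yellow [246 217   9  28 129] [250.14728682 229.76744186] [[0.503 0.126 0.   ]]
yellow [236 218  10  28 136] [240.80147059 231.38970588] [[0.532 0.136 0.   ]]
yellow [373 290   7   4  10] [375.9 292. ] [[0.104 0.311 0.   ]]
yellow [   0  292   80   92 3353] [ 46.05189383 348.4512377 ] [[1.009 0.595 0.   ]]
yellow [378 301   4  11  12] [379.5        306.33333333] [[0.096 0.357 0.   ]]
purple [239 147   3  21  61] [240.         156.67213115] [[ 0.571 -0.141  0.068]]
purple [247 147   3  21  60] [248.01666667 156.51666667] [[ 0.543 -0.145  0.068]]
```

View pics/f_top.png

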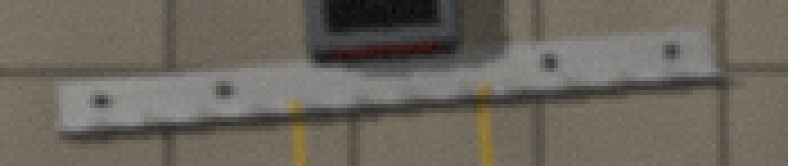

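View pics/f_side.png

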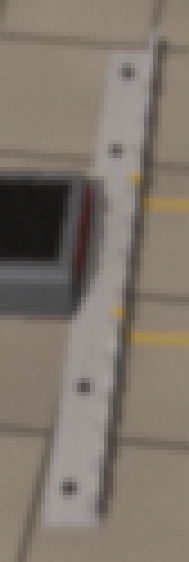

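```bash
cat > fence.py <<'E'
from fit import *
W={'top':(165,135,340,180),'side':(175,140,240,265)}
def fit(ps, names):
    D={}
    for n in names:
        p=ps[n];u0,v0,u1,v1=W[n]; c=p['color'][v0:v1,u0:u1].astype(float)
        f=(c[...,0]-c[...,2])/c.sum(2)*3
        w=np.ones(f.shape)
        h=cv2.cvtColor(p['color'],cv2.COLOR_RGB2HSV)[v0:v1,u0:u1]
        w[(h[...,1]>110)]=0
        if n=='top': w[:152-v0,230-u0:278-u0]=0
        else: w[175-v0:225-v0,:203-u0]=0
        w[c.mean(2)<70]=0
        D[n]=(f,w)
    def cost(q,full=False):
        x,y,th,d=q; tot=0
        for n in names:
            f,w=D[n]; m=hull(ps[n],T(x,y,th,box(0,d,-.24,.24,.03)),win=W[n])
            k=w>0; A=np.c_[np.ones(k.sum()),m[k]]; r=f[k]-A@np.linalg.lstsq(A,f[k],rcond=None)[0]
            tot+=np.abs(r).sum()
        return tot
    best=None
    for d in(.03,.036,.042):
        x0=np.array([.664,.003,.095,d])
        r=minimize(cost,x0,method='Nelder-Mead',options=dict(initial_simplex=[x0]+[x0+e for e in np.diag([.01,.01,.02,.006])],xatol=1e-5))
        if best is None or r.fun<best.fun: best=r
    return best.x,best.fun
if __name__=='__main__':
    ps={n:pickle.load(open(f'pics/{n}0.png.pkl','rb')) for n in('top','side')}
    for ns in (['top'],['side'],['top','side']): print(ns,*fit(ps,ns))
    # yellow line pixels, floor only
    for n in ps:
        p=ps[n];h=cv2.cvtColor(p['color'],cv2.COLOR_RGB2HSV)
        m=((h[...,0]>15)&(h[...,0]<35)&(h[...,1]>90))
        v,u=np.nonzero(m); X=unproj(p,np.c_[u,v],0)
        for s in(-.067,.073):
            k=(abs(X[:,1]-s)<.02)&(X[:,0]<.652)&(X[:,0]>.56); Y=X[k]; a=np.polyfit(Y[:,0],Y[:,1],1); print(n,k.sum(),'slope',a[0],'y at .62',np.polyval(a,.62),'min x',Y[:,0].min())
E
python3 fence.py
```

```text
['top'] [0.66065972 0.00990011 0.08030041 0.03383744] 127.05595436092494
['side'] [0.66179952 0.01161451 0.07967271 0.03501505] 106.64877486639911
['top', 'side'] [0.66164128 0.011137   0.08021024 0.03316213] 236.19951744736994
top 57 slope 0.0799103267885186 y at .62 -0.06208582904999191 min x 0.5920643573821434
top 70 slope 0.0766696133751783 y at .62 0.0743755102756919 min x 0.5795149967383733
side 50 slope 0.10071610478765373 y at .62 -0.06014825203043628 min x 0.5935068481115022
side 57 slope 0.08949502772887746 y at .62 0.0767136152862364 min x 0.5809753040906842
```

```bash
cat > rack.py <<'E'
from fit import *
import sys
def fit(ps,z=0,x0=(.556,-.147,.13),names=('top','side'),key='purple'):
    # caps: area-weighted centroid and row direction
    out={}
    for n in names:
        p=ps[n];h=cv2.cvtColor(p['color'],cv2.COLOR_RGB2HSV)
        m=((h[...,0]>125)&(h[...,0]<160)&(h[...,1]>60))
        v,u=np.nonzero(m); X=unproj(p,np.c_[u,v],.067); k=np.hypot(X[:,0]-x0[0],X[:,1]-x0[1])<.075; X=X[k]
        r=cv2.minAreaRect((X[:,:2]*1000).astype(np.float32))
        C=np.cov(X[:,:2].T); w,V=np.linalg.eigh(C); a=V[:,1]; a=a*np.sign(a[1])
        out[n]=(X[:,:2].mean(0).round(4),'rect c',np.round(r[0],1),'th pca',round(float(np.arctan2(-a[0],a[1])),3),k.sum())
    # body fit: white + purple
    D={}
    for n in names:
        p=ps[n];c0=proj(p,[[x0[0],x0[1],.03]])[0].astype(int); w=(c0[0]-40,c0[1]-36,c0[0]+40,c0[1]+36)
        c=p['color'][w[1]:w[3],w[0]:w[2]].astype(float); hh=cv2.cvtColor(p['color'],cv2.COLOR_RGB2HSV)[w[1]:w[3],w[0]:w[2]]
        f=((c.min(2)>125)&(hh[...,1]<40))|((hh[...,0]>120)&(hh[...,0]<165)&(hh[...,1]>50))
        # keep components near seed
        ww=(np.hypot(*np.mgrid[-36:36,-40:40][::-1])<30)
        D[n]=(f.astype(float),ww,w)
    def cost(q):
        tot=0
        for n in names:
            f,ww,w=D[n]; m=hull(ps[n],T(*q,box(-.032,.032,-.055,.055,.045)),win=w)
            m=np.maximum(m,hull(ps[n],T(*q,box(-.022,.022,-.048,.048,.07,.045)),win=w))
            tot+=np.abs(f-m)[ww].sum()
        return tot
    x0=np.array(x0); r=minimize(cost,x0,method='Nelder-Mead',options=dict(initial_simplex=[x0]+[x0+e for e in np.diag([.01,.01,.08])],xatol=1e-5))
    return out,r.x,r.fun
F=np.array([.6615,.0107,.08])
def infence(q,F=F):
    c,s=np.cos(F[2]),np.sin(F[2]); d=np.array(q[:2])-F[:2]; return np.round([(c*d[0]+s*d[1])*1000,(-s*d[0]+c*d[1])*1000,q[2]-F[2]],3)
if __name__=='__main__':
    ps={n:pickle.load(open(f'pics/{n}0.png.pkl','rb')) for n in('top','side')}
    for ns in (['top'],['side'],['top','side']):
        o,x,f=fit(ps,names=ns); print(o,x.round(4),round(f,1),infence(x))
E
python3 rack.py
```

```text
{'top': (array([ 0.5566, -0.1571]), 'rect c', array([ 556. , -155.2]), 'th pca', 0.138, np.int64(185))} [ 0.5634 -0.1551  0.3008] 423.0 [-111.002 -157.389    0.221]
{'side': (array([ 0.556 , -0.1448]), 'rect c', array([ 556.4, -146. ]), 'th pca', 0.164, np.int64(138))} [ 0.5599 -0.1558  0.1473] 163.1 [-1.14602e+02 -1.57863e+02  6.70000e-02]
{'top': (array([ 0.5566, -0.1571]), 'rect c', array([ 556. , -155.2]), 'th pca', 0.138, np.int64(185)), 'side': (array([ 0.556 , -0.1448]), 'rect c', array([ 556.4, -146. ]), 'th pca', 0.164, np.int64(138))} [ 0.5591 -0.1525  0.1654] 596.3 [-1.15070e+02 -1.54532e+02  8.50000e-02]
```

```bash
sed -i 's/f=((c.min(2)>125)&(hh\[...,1\]<40))/f=((hh[...,1]<thr[n][1])\&(c.min(2)>thr[n][0]))/; s/^def fit/thr={"top":(112,28),"side":(112,28)}\ndef fit/' rack.py; python3 - <<'E'
from rack import *
ps={n:pickle.load(open(f'pics/{n}0.png.pkl','rb')) for n in('top','side')}
for n,uv in (('top',[(288,195),(300,187),(290,179),(280,187),(330,185)]),('side',[(244,172),(244,155),(252,160),(260,165),(230,160)])):
    for u,v in uv: print(n,u,v,ps[n]['color'][v,u])
for ns in (['top'],['side'],['top','side']):
    o,x,f=fit(ps,names=ns); print(x.round(4),round(f,1),infence(x))
x=np.array([.557,-.152,.14])
ims=[]
for n in ps:
    p=ps[n]; c=proj(p,[[.59,-.07,.03]])[0].astype(int); S=6; im=p['color'][c[1]-45:c[1]+45,c[0]-60:c[0]+60,::-1]; im=cv2.resize(im,None,fx=S,fy=S,interpolation=cv2.INTER_CUBIC)
    def dr(P,col):
        q=((proj(p,P)-[c[0]-60,c[1]-45]+.5)*S).astype(int); cv2.polylines(im,[q],True,col,1)
    for z in(0,.045): dr(T(*x,[[a,b,z] for a,b in((-.032,-.055),(.032,-.055),(.032,.055),(-.032,.055))]),(0,255,0))
    for z in(0,.03): dr(T(*F,[[a,b,z] for a,b in((0,-.24),(.036,-.24),(.036,.24),(0,.24))]),(255,0,255))
    for s in(-.065,.065): dr(T(*F,[[0,s,0],[-.075,s,0]]),(255,0,0))
    cv2.imwrite(f'pics/ov_{n}.png',im)
E
```

```text
top 288 195 [145 140 129]
top 300 187 [119 117 106]
top 290 179 [121 115 103]
top 280 187 [118 108  96]
top 330 185 [76 73 63]
side 244 172 [166 157 146]
side 244 155 [177 167 153]
side 252 160 [142 132 121]
side 260 165 [137 123 110]
side 230 160 [142 129 117]
[ 0.5586 -0.1542  0.2206] 439.6 [-1.15761e+02 -1.56105e+02  1.41000e-01]
[ 0.5699 -0.1876  0.1639] 375.5 [-1.07136e+02 -1.90349e+02  8.40000e-02]
[ 0.56   -0.1571  0.1554] 832.7 [-1.14559e+02 -1.59159e+02  7.50000e-02]
```

View pics/ov_top.png

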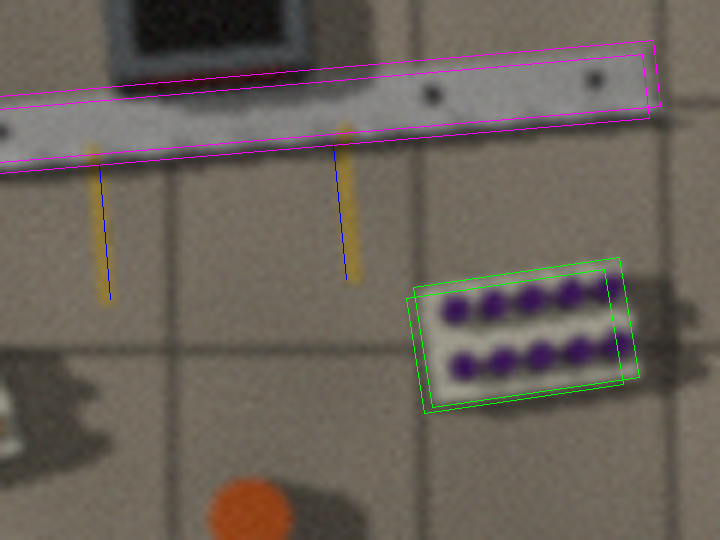

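View pics/ov_side.png

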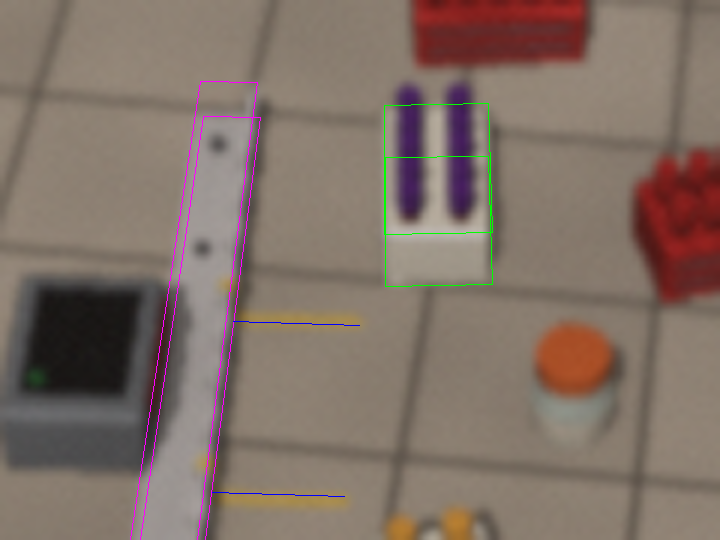

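>>> {"op": "servo_tool", "data": {
  "targets": "0 0 0 0.164;0 0 0 0.164;0 0 0 0.164;0 0 0 0.164;0 0 0 0.164;0 0 0 0.164;0 0 0 0.164;-55 24 0 0;-55 24 0 0;-55 24 0 0;-55 24 0 0;-55 24 0 0;-55 24 0 0;-55 24 0 0;-55 24 0 0;-55 24 0 0;-55 24 0 0;-55 24 0 0;-55 24 0 0;-55 24 0 0",
  "hand": 0.22
}}

```text
time: 3.4
tool_pos: [0.5295, -0.2243, 0.2192]
tool_rot: [3.13, -0.002, 1.619]
contact_force: [1.3, 0.5, 0.3]
opening: 0.0202
```

```bash
cat > go.py <<'E'
import sys
from h import *
F=np.array([.6615,.0107,.08])
s=telemetry.observe(); p=s['tool_pos']; r=s['tool_rot']; yaw=r[2]
c,sn=np.cos(F[2]),np.sin(F[2]); d=p[:2]-F[:2]
print('t',round(s['time'],2),'pos',p.round(4),'rot',r.round(3),'fence xy mm',np.round([(c*d[0]+sn*d[1])*1e3,(c*d[1]-sn*d[0])*1e3],1),'f',s['contact_force'].round(1),'open',round(s['opening'],3))
if len(sys.argv)>1:
    a=np.array(list(map(float,sys.argv[1:])))  # fence x',y' mm, tcp z mm, yaw'
    t=F[:2]+np.array([c*a[0]-sn*a[1],sn*a[0]+c*a[1]])/1e3; e=t-p[:2]
    print('need tool mm',np.round([1e3*(np.cos(yaw)*e[0]+np.sin(yaw)*e[1]),1e3*(np.sin(yaw)*e[0]-np.cos(yaw)*e[1]),p[2]*1e3-a[2]],1),'turn',round(-(a[3]+F[2]-yaw),3))
E
python3 go.py -117 -239 36 1.5708
```

```text
t 3.4 pos [ 0.5295 -0.2243  0.2192] rot [ 3.130e+00 -2.000e-03  1.619e+00] fence xy mm [-150.4 -223.7] f [1.3 0.5 0.3] open 0.02
need tool mm [-14.2  33.9 183.2] turn -0.031
```

>>> {"op": "servo_tool", "data": {
  "targets": "-7 17 0 -0.03;-7 17 0 0;0 0 30 0;0 0 30 0;0 0 30 0;0 0 30 0;0 0 25 0;0 0 20 0;0 0 12 0;0 0 0 0"
}}

```text
time: 4.65
tool_pos: [0.5691, -0.2424, 0.0353]
tool_rot: [3.129, -0.001, 1.644]
contact_force: [0.2, -0.1, -0.3]
opening: 0.0206
```

```bash
python3 go.py -117 -239 30 1.5708; python3 - <<'E'
from h import *
ims=[]
for n in('top','side'):
    p=shot(n,n+'1.png'); c=proj(p,[[.56,-.16,.03]])[0].astype(int); im=p['color'][c[1]-45:c[1]+45,c[0]-45:c[0]+45,::-1]; ims.append(cv2.resize(im,None,fx=4.4,fy=4.4,interpolation=cv2.INTER_CUBIC))
cv2.imwrite('pics/v1.png',np.hstack(ims))
E
```

```text
t 4.65 pos [ 0.5691 -0.2424  0.0353] rot [ 3.129e+00 -1.000e-03  1.644e+00] fence xy mm [-112.4 -244.9] f [ 0.2 -0.1 -0.3] open 0.021
need tool mm [ 5.9 -4.7  5.3] turn -0.007
```

View pics/v1.png

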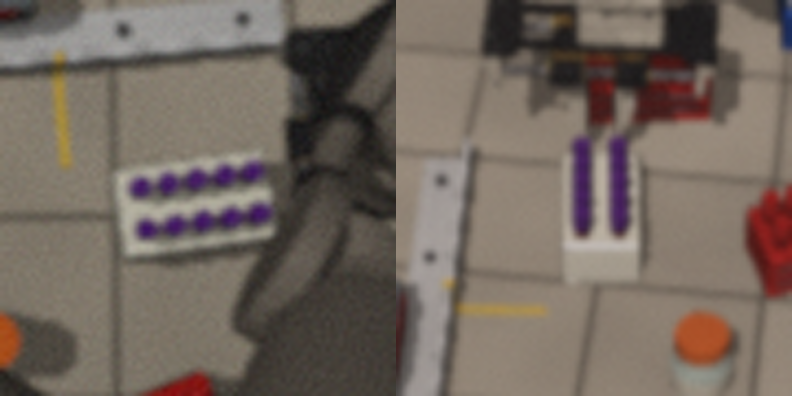

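>>> {"op": "servo_tool", "data": {
  "targets": "5 -4 4 0;5 0 1 0;5 0 0 0;4 0 0 0;4 0 0 0;4 0 0 0;4 0 0 0;4 0 0 0;4 0 0 0;4 0 0 0"
}}

```text
time: 6.0
tool_pos: [0.5636, -0.1993, 0.0338]
tool_rot: [3.123, 0.005, 1.644]
contact_force: [0.5, -2.4, -0.3]
opening: 0.0204
```

```bash
python3 go.py -117 -75 30 1.5708
```

```text
t 6.0 pos [ 0.5636 -0.1993  0.0338] rot [3.123 0.005 1.644] fence xy mm [-114.3 -201.5] f [ 0.5 -2.4 -0.3] open 0.02
need tool mm [126.5  -3.5   3.8] turn -0.007
```

>>> {"op": "servo_tool", "data": {
  "targets": "5 0 1 0;5 0 0 0;5 0 0 0;5 0 0 0;5 0 0 0;5 0 0 0;5 0 0 0;5 0 0 0;5 0 0 0;5 0 0 0;5 0 0 0;5 0 0 0;5 0 0 0;5 0 0 0;5 0 0 0;4 0 0 0;3 0 0 0;0 0 0 0"
}}

```text
time: 8.25
tool_pos: [0.5582, -0.1122, 0.0332]
tool_rot: [3.121, 0.007, 1.644]
contact_force: [-0.3, -2.2, 1.8]
opening: 0.0205
```

```bash
cat > look.py <<'E'
import sys
from rack import *
k=sys.argv[1]; cx,cy=float(sys.argv[2]),float(sys.argv[3])
ims=[];F=np.array([.6615,.0107,.08])
for n in('top','side'):
    p=shot(n,f'{n}{k}.png'); c=proj(p,[[cx,cy,.03]])[0].astype(int); S=6;H=45;W=33 if n=='side' else 33; im=p['color'][c[1]-H:c[1]+H,c[0]-W:c[0]+W,::-1]; im=cv2.resize(im,None,fx=S,fy=S,interpolation=cv2.INTER_CUBIC)
    def dr(P,col):
        q=((proj(p,P)-[c[0]-W,c[1]-H]+.5)*S).astype(int); cv2.polylines(im,[q],True,col,1)
    if len(sys.argv)>4:
        x=T(*F,[[float(sys.argv[4])/1e3,float(sys.argv[5])/1e3,0]])[0]; x=(x[0],x[1],F[2]+float(sys.argv[6]))
        for z in(0,.045): dr(T(*x,[[a,b,z] for a,b in((-.032,-.055),(.032,-.055),(.032,.055),(-.032,.055))]),(0,255,0))
    h=cv2.cvtColor(p['color'],cv2.COLOR_RGB2HSV)
    m=((h[...,0]>125)&(h[...,0]<160)&(h[...,1]>60)); v,u=np.nonzero(m); X=unproj(p,np.c_[u,v],.067); kk=np.hypot(X[:,0]-cx,X[:,1]-cy)<.08; X=X[kk][:,:2]
    r=cv2.minAreaRect((X*1000).astype(np.float32)); w,V=np.linalg.eigh(np.cov(X.T)); a=V[:,1]*np.sign(V[1,1])
    print(n,'mean',X.mean(0).round(4),infence([*X.mean(0),np.arctan2(-a[0],a[1])]),'rect',np.round(r,1) if 0 else r, infence([r[0][0]/1e3,r[0][1]/1e3,0])[:2])
    for s_ in(-.065,.065): dr(T(*F,[[0,s_,0],[-.075,s_,0]]),(255,0,0))
    dr(T(*F,[[0,-.24,0],[0,.24,0]]),(255,0,255))
    ims.append(im)
cv2.imwrite(f'pics/v{k}.png',np.hstack(ims))
E
python3 go.py -117 -65 30 1.5708; python3 look.py 2 .58 -.04 -117 -50 0
```

```text
t 8.25 pos [ 0.5582 -0.1122  0.0332] rot [3.121 0.007 1.644] fence xy mm [-112.8 -114.2] f [-0.3 -2.2  1.8] open 0.021
need tool mm [49.2 -4.6  3.2] turn -0.006
top mean [ 0.5542 -0.0261] [-109.926  -28.112    0.635] rect ((553.217529296875, -27.49395751953125), (49.56621170043945, 40.44377136230469), 89.68821716308594) [-110.988  -29.418]
side mean [ 0.5543 -0.039 ] [-1.1086e+02 -4.0989e+01 -2.0000e-02] rect ((554.5119018554688, -38.91200256347656), (42.070308685302734, 107.63414001464844), 3.442274570465088) [-110.611  -40.903]
```

View pics/v2.png

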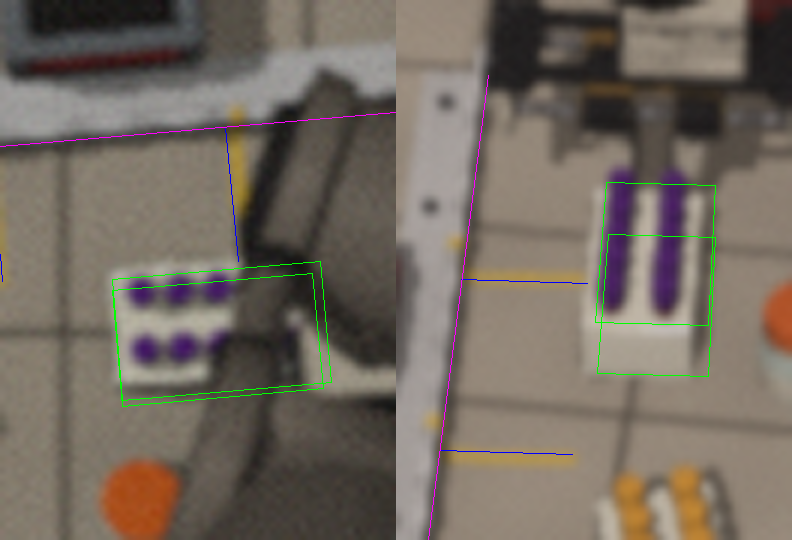

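>>> {"op": "servo_tool", "data": {
  "targets": "5 0 0 0;5 0 0 0;5 0 0 0;5 0 0 0;5 0 0 0;5 0 0 0;5 0 0 0;4 0 0 0;3 0 0 0;2 0 0 0;0 0 0 0"
}}

```text
time: 9.72
tool_pos: [0.5548, -0.0657, 0.033]
tool_rot: [3.121, 0.007, 1.644]
contact_force: [-0.3, -2.4, 2.8]
opening: 0.02
```

```bash
python3 go.py -117 -65 30 1.5708; python3 look.py 3 .57 0.0 -107 -2 -.02
```

```text
t 9.72 pos [ 0.5548 -0.0657  0.033 ] rot [3.121 0.007 1.644] fence xy mm [-112.4  -67.6] f [-0.3 -2.4  2.8] open 0.02
need tool mm [ 2.6 -4.6  3. ] turn -0.007
top mean [0.5466 0.019 ] [-113.887   17.493   -0.396] rect ((550.250244140625, 10.099773406982422), (43.52225875854492, 71.16191101074219), 7.850915908813477) [-110.942    8.292]
side mean [0.5511 0.0067] [-1.10378e+02  4.79600e+00 -2.20000e-02] rect ((551.1447143554688, 7.722511291503906), (42.36589050292969, 105.47047424316406), 3.6086957454681396) [-110.24     5.851]
```

View pics/v3.png

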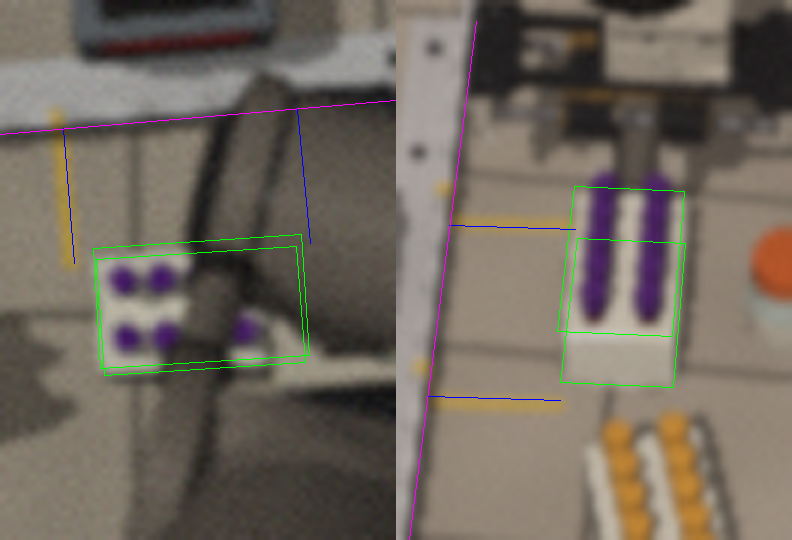

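>>> {"op": "servo_tool", "data": {
  "targets": "-10 0 0 0;-15 0 0 0;-10 0 -20 0;0 0 -40 0;0 0 -50 0;-20 -10 -10 0.17;-10 -20 0 0.17;0 0 0 0.17;0 0 0 0.17;0 0 0 0.17;0 0 0 0.17;0 0 0 0.17;0 0 0 0.17;0 0 0 0.17",
  "hand": 0.78
}}

```text
time: 11.58
tool_pos: [0.5204, -0.1403, 0.1528]
tool_rot: [-3.14, -0.011, 0.055]
contact_force: [0.6, 0.2, 0.1]
opening: 0.072
```

```bash
python3 go.py -159 0 30 0; python3 look.py 4 .56 0.0 -108 -2 -.02; python3 - <<'E'
from h import *
for n in('top','side'):
    p=pickle.load(open(f'pics/{n}4.png.pkl','rb')); h=cv2.cvtColor(p['color'],cv2.COLOR_RGB2HSV)
    m=((h[...,0]>5)&(h[...,0]<14)&(h[...,1]>150)&(h[...,2]>90)); v,u=np.nonzero(m); X=unproj(p,np.c_[u,v],.056); k=np.hypot(X[:,0]-.463,X[:,1])<.05; print(n,k.sum(),X[k].mean(0),X[k].min(0),X[k].max(0))
E
```

```text
t 11.57 pos [ 0.5204 -0.1403  0.1528] rot [-3.14  -0.011  0.055] fence xy mm [-152.7 -139.2] f [0.6 0.2 0.1] open 0.072
need tool mm [  -9.7 -139.   122.8] turn -0.025
top mean [ 0.5507 -0.0015] [-1.11429e+02 -3.31100e+00 -3.10000e-02] rect ((551.0650024414062, -0.7703399658203125), (42.21807098388672, 92.81436157226562), 4.104837417602539) [-110.998   -2.608]
side mean [0.551  0.0077] [-1.10379e+02  5.87900e+00 -1.60000e-02] rect ((550.9489135742188, 7.809173583984375), (42.08610916137695, 105.37623596191406), 3.4239261150360107) [-110.429    5.953]
top 139 [ 0.45970031 -0.00650863  0.056     ] [ 0.44090636 -0.02703729  0.056     ] [0.47808764 0.01327541 0.056     ]
side 105 [0.45966918 0.00103149 0.056     ] [ 0.43987304 -0.02301969  0.056     ] [0.47834913 0.02294115 0.056     ]
```

View pics/v4.png

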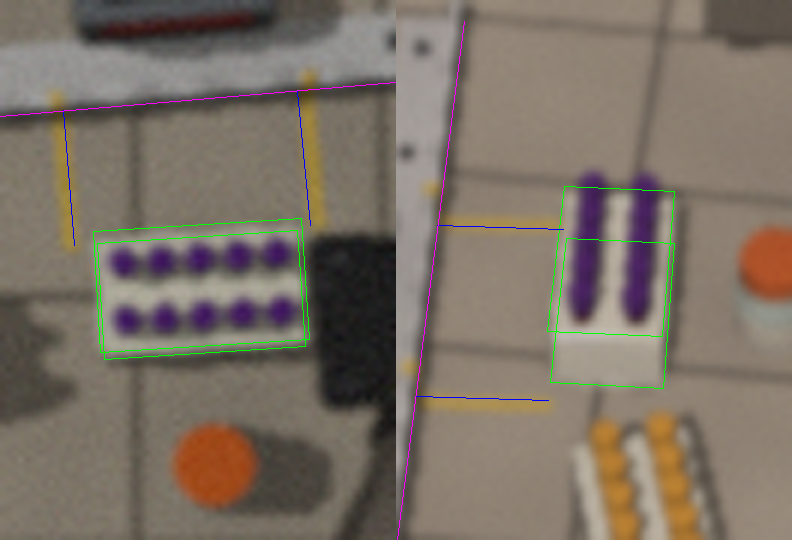

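>>> {"op": "servo_tool", "data": {
  "targets": "-1 -25 0 -0.025;-2 -40 0 0;-2 -40 0 0;-2 -20 0 0;-2 -5 0 0;0 0 0 0"
}}

```text
time: 12.42
tool_pos: [0.4995, -0.0114, 0.1521]
tool_rot: [-3.139, -0.01, 0.104]
contact_force: [-0.2, -0.4, 0.6]
opening: 0.0718
```

```bash
python3 go.py -160 0 30 -0.01
```

```text
t 12.43 pos [ 0.4995 -0.0114  0.1521] rot [-3.139 -0.01   0.104] fence xy mm [-163.3   -9.1] f [-0.2 -0.4  0.6] open 0.072
need tool mm [  3.5  -9.  122.1] turn 0.034
```

>>> {"op": "servo_tool", "data": {
  "targets": "3 -9 0 0.03;0 0 20 0;0 0 20 0;0 0 0 0"
}}

```text
time: 12.92
tool_pos: [0.5035, -0.0063, 0.1115]
tool_rot: [-3.14, -0.011, 0.074]
contact_force: [-0.7, 0.2, -0.2]
opening: 0.072
```

```bash
python3 go.py -160 0 30 -0.01
```

```text
t 12.93 pos [ 0.5035 -0.0063  0.1115] rot [-3.14  -0.011  0.074] fence xy mm [-158.8   -4.3] f [-0.7  0.2 -0.2] open 0.072
need tool mm [-1.2 -4.3 81.5] turn 0.004
```

>>> {"op": "servo_tool", "data": {
  "targets": "-1 -4 10 0;0 0 20 0;0 0 20 0;0 0 18 0;0 0 9 0;0 0 2 0;0 0 0 0"
}}

```text
time: 13.8
tool_pos: [0.5061, -0.0038, 0.0326]
tool_rot: [3.141, -0.018, 0.074]
contact_force: [-0.0, 0.6, 0.5]
opening: 0.0716
```

```bash
python3 go.py -160 0 30 0; python3 look.py 5 .56 0.0 -110 -2 -.02
```

```text
t 13.8 pos [ 0.5061 -0.0038  0.0326] rot [ 3.141 -0.018  0.074] fence xy mm [-156.   -2.] f [-0.   0.6  0.5] open 0.072
need tool mm [-4.  -2.   2.6] turn -0.006
top mean [nan nan] [nan nan nan] rect ((0.0, 0.0), (0.0, 0.0), 0.0) [-660.239   42.198]
side mean [0.5636 0.0083] [-9.7818e+01  5.4480e+00 -7.0000e-03] rect ((555.8448486328125, 8.333793640136719), (36.40690612792969, 103.81436157226562), 7.343640327453613) [-105.506    6.085]
  avg = a.mean(axis, **keepdims_kw)
  ret = um.true_divide(
look.py:14: RuntimeWarning: Degrees of freedom <= 0 for slice
  r=cv2.minAreaRect((X*1000).astype(np.float32)); w,V=np.linalg.eigh(np.cov(X.T)); a=V[:,1]*np.sign(V[1,1])
  c *= np.true_divide(1, fact)
  c *= np.true_divide(1, fact)
look.py:15: RuntimeWarning: Mean of empty slice.
  print(n,'mean',X.mean(0).round(4),infence([*X.mean(0),np.arctan2(-a[0],a[1])]),'rect',np.round(r,1) if 0 else r, infence([r[0][0]/1e3,r[0][1]/1e3,0])[:2])
```

View pics/v5.png

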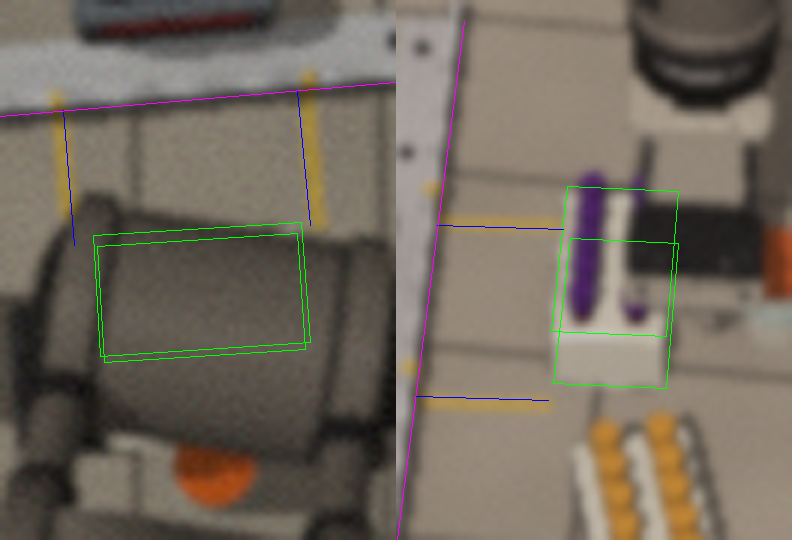

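>>> {"op": "servo_tool", "data": {
  "targets": "5 0 0 0;5 0 0 0;5 0 1 0;5 0 0 0;5 -1 0 0;5 0 0 0;5 -1 0 0;5 0 0 0;5 0 0 0;5 0 0 0;5 0 0 0;5 0 0 0;4 0 0 0;3 0 0 0;2 0 0 0;0 0 0 0"
}}

```text
time: 15.9
tool_pos: [0.5782, 0.004, 0.0329]
tool_rot: [3.142, -0.015, 0.074]
contact_force: [-1.8, 0.3, 0.0]
opening: 0.0714
```

```bash
python3 go.py -74 0 30 0
```

```text
t 15.9 pos [0.5782 0.004  0.0329] rot [ 3.142 -0.015  0.074] fence xy mm [-83.6   0. ] f [-1.8  0.3  0. ] open 0.071
need tool mm [ 9.6 -0.   2.9] turn -0.006
```

>>> {"op": "servo_tool", "data": {
  "targets": "2 0 0 0;2 0 0 0;2 0 0 0;1 0 0 0;0 0 0 0"
}}

```text
time: 16.52
tool_pos: [0.5851, 0.0045, 0.0329]
tool_rot: [3.142, -0.014, 0.074]
contact_force: [-2.7, -1.0, -0.3]
opening: 0.0716
```

```bash
python3 go.py -74 0 30 0; python3 look.py 6 .61 0.0 -36 0 0 2>/dev/null
```

```text
t 16.52 pos [0.5851 0.0045 0.0329] rot [ 3.142 -0.014  0.074] fence xy mm [-76.7  -0.1] f [-2.7 -1.  -0.3] open 0.072
need tool mm [ 2.7 -0.1  2.9] turn -0.006
top mean [nan nan] [nan nan nan] rect ((0.0, 0.0), (0.0, 0.0), 0.0) [-660.239   42.198]
side mean [0.6398 0.0168] [-21.109   7.771   0.061] rect ((639.6370239257812, 18.5029296875), (33.18000030517578, 112.58784484863281), 19.329614639282227) [-21.169   9.525]
```

View pics/v6.png

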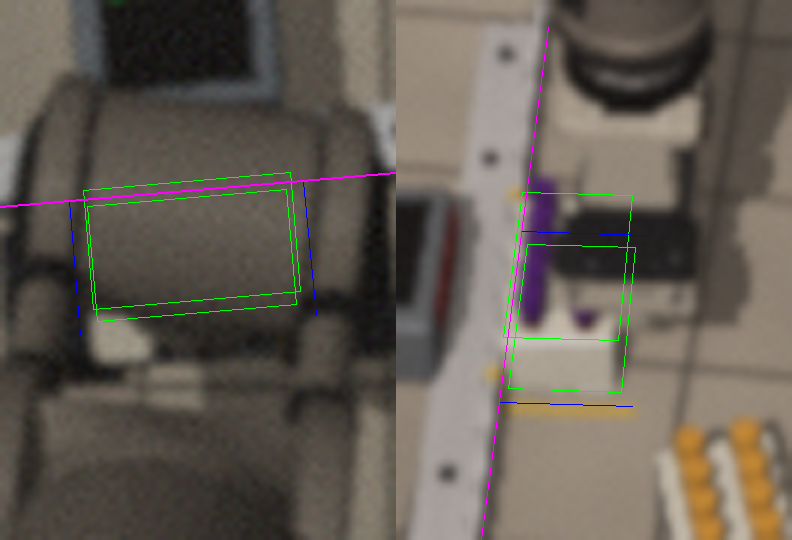

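>>> {"op": "servo_tool", "data": {
  "targets": "1 0 0 0;1 0 0 0;1 0 0 0"
}}

```text
time: 17.0
tool_pos: [0.5854, 0.0045, 0.0326]
tool_rot: [3.142, -0.008, 0.075]
contact_force: [-6.7, -1.4, 4.1]
opening: 0.0716
```

>>> {"op": "servo_tool", "data": {
  "targets": "1 0 0 0;1 0 0 0"
}}

```text
time: 17.25
tool_pos: [0.5854, 0.0044, 0.0327]
tool_rot: [-3.141, -0.003, 0.075]
contact_force: [-6.5, -1.3, 3.9]
opening: 0.0718
```

>>> {"op": "servo_tool", "data": {
  "targets": "3 0 0 0;3 0 0 0"
}}

```text
time: 17.5
tool_pos: [0.5858, 0.0043, 0.0324]
tool_rot: [-3.141, 0.01, 0.076]
contact_force: [-14.0, -2.6, 9.3]
opening: 0.0717
```

```bash
python3 go.py -74 0 30 0;python3 -c "
from h import *
s=telemetry.observe();print(s['torque'])"
```

```text
t 17.5 pos [0.5858 0.0043 0.0324] rot [-3.141  0.01   0.076] fence xy mm [-75.9  -0.4] f [-14.   -2.6   9.3] open 0.072
need tool mm [ 1.9 -0.4  2.4] turn -0.004
[-0.53824448  2.61922076  0.11049881]
```

>>> {"op": "servo_tool", "data": {
  "targets": "-4 0 0 0;-10 0 0 0;-15 0 0 0;-5 0 -10 0;0 0 -40 0;0 0 -50 0;0 40 -20 0;0 50 0 0;0 50 0 0;0 50 0 0;0 20 0 0;0 0 0 0"
}}

```text
time: 19.0
tool_pos: [0.5749, -0.2136, 0.167]
tool_rot: [3.135, -0.016, 0.078]
contact_force: [0.3, 0.0, -0.5]
opening: 0.0718
```

```bash
python3 go.py -74 0 30 0; python3 look.py 7 .61 0.0 -32 0 0
```

```text
t 19.0 pos [ 0.5749 -0.2136  0.167 ] rot [ 3.135 -0.016  0.078] fence xy mm [-104.2 -216.7] f [ 0.3  0.  -0.5] open 0.072
need tool mm [  29.8 -216.7  137. ] turn -0.002
top mean [0.6266 0.0069] [-3.5088e+01 -1.0200e+00 -2.2000e-02] rect ((626.2861328125, 6.754058837890625), (42.93400955200195, 90.76852416992188), 4.317071437835693) [-35.417  -1.119]
side mean [0.6263 0.0148] [-34.803   6.88    0.038] rect ((626.1354370117188, 14.30440902709961), (42.91002655029297, 108.21903228759766), 6.678333282470703) [-34.963   6.419]
```

View pics/v7.png

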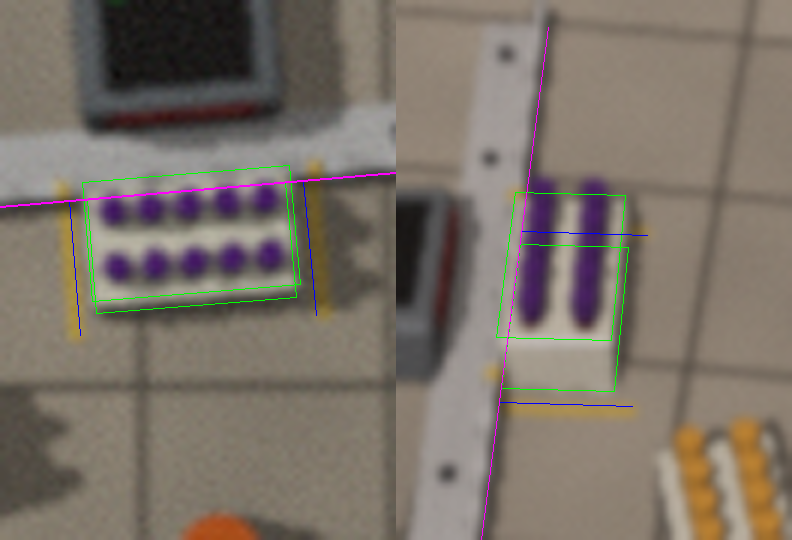

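```bash
python3 - <<'E'
from h import *
ims=[]
for n in('top','side'):
    p=pickle.load(open(f'pics/{n}7.png.pkl','rb')); c=proj(p,[[.64,.01,.03]])[0].astype(int); im=p['color'][c[1]-25:c[1]+25,c[0]-30:c[0]+30,::-1]; im=cv2.resize(im,None,fx=6.6 if n=='top' else 6.6,fy=6.6,interpolation=cv2.INTER_NEAREST)
    ims.append(im)
a=np.clip((np.hstack(ims).astype(float)-40)*1.5,0,255).astype(np.uint8)
cv2.imwrite('pics/z7.png',a)
E
```

```text
(no output)
```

View pics/z7.png

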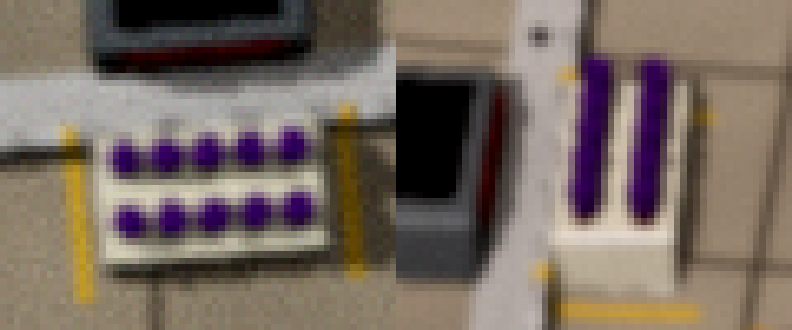

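```bash
python3 - <<'E'
from h import *
for n in('top','side'):
    a=pickle.load(open(f'pics/{n}0.png.pkl','rb'));b=pickle.load(open(f'pics/{n}7.png.pkl','rb'))
    for nm,(lo,hi,x,y,z) in dict(jar=(5,14,.46,0,.056),yellow=(15,35,.51,.17,.067),red1=(0,5,.534,-.326,.05),red2=(0,5,.372,-.154,.05)).items():
        r=[]
        for p in(a,b):
            h=cv2.cvtColor(p['color'],cv2.COLOR_RGB2HSV); v,u=np.nonzero((h[...,0]>=lo)&(h[...,0]<=hi)&(h[...,1]>120)); X=unproj(p,np.c_[u,v],z); k=np.hypot(X[:,0]-x,X[:,1]-y)<.09; r+= [k.sum(),X[k][:,:2].mean(0).round(4)] if k.any() else [0]
        print(n,nm,*r)
E
```

```text
top jar 157 [ 0.4591 -0.0069] 156 [ 0.4591 -0.0068]
top yellow 201 [0.5102 0.1726] 195 [0.5101 0.172 ]
top red1 728 [ 0.5375 -0.3232] 493 [ 0.5278 -0.3254]
top red2 710 [ 0.3756 -0.1478] 282 [ 0.401 -0.129]
side jar 126 [0.4602 0.0017] 128 [0.4599 0.0011]
side yellow 250 [0.5122 0.1792] 250 [0.5121 0.1789]
side red1 580 [ 0.5368 -0.3031] 548 [ 0.5334 -0.3007]
side red2 676 [ 0.3756 -0.1284] 678 [ 0.3754 -0.1286]
```

View pics/side7.png

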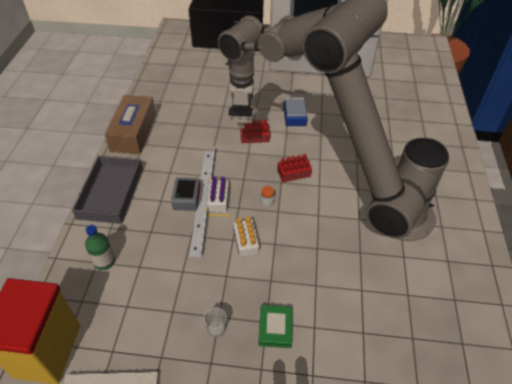

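The purple rack sits against the fence between the lines. The jar, the yellow rack and the red racks are unmoved (red1 is partly hidden by the hand in this view). The hand is high and clear.

```bash
python3 -c "
from h import *
print(robot.hand_in())"
```

```text
the job is handed in; nothing more can be done
None
```

I pushed the purple-capped rack about 150 mm along the bench from its right end. Then I pushed it about 75 mm from behind, with both fingers on its long side, until it stopped against the fence. I backed the hand off, raised it clear and handed the job in at about 19 s of the 54 s.

**Flush:** in the last push the tool stopped moving while the force rose to 14 N. The turning moment was small (0.1 N m), so the whole side was pressing on the fence, not just one corner. The pictures show no gap. The two cameras disagreed on the rack's angle to the fence (-0.02 and +0.04 rad), which is within the error of the caps measurement.

**Centring:** the top view puts the rack within about 1 to 2 mm of the middle, inside both yellow lines. The side camera's cap average read about +6 mm. It sees the caps at a slant and showed a similar offset from the top view in the start pictures, so I went by the top view.

**Other things:** the jar, the yellow-capped rack and the nearer red rack measured within 1 mm of where they started. The arm and hand partly hid both red racks from above in the last pictures. The further one was also partly hidden from the side, so its position there was only checked roughly. I did not re-measure the slide box, tip box, timer or cup; the hand did not go down near them.

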